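Prop the dark box's self-closing lid and take out the bottle

ROBOT

A 6-joint arm with a two-finger parallel gripper is mounted at the origin on a cart in front of the work surface, level with it; the furniture and walls round the work are solid. World frame = base frame: x ahead of the robot, y to its left, z up, the work surface at z = 0. Lengths are in m, angles in rad, forces in N, time in s.
With the tool pointing down it reaches from about 0.225 to 0.875 m from the base axis. Payload 3.4 kg.
Tool frame: the origin (TCP) lies on the centre line of the jaws, within the pads' length; the fingertips stand 17 mm ahead of it and the grasp point (between the pads) lies 2 mm behind it; z points along the fingers, y is the line along which they close (so a half turn about z gives the same grasp; the last joint's range is limited). The gripper opens to 85 mm and grips with 20 to 120 N. Pads are 22 mm wide; open, the fingers measure 114 mm over their backs; the gripper's body (76 mm by 85 mm) begins 54 mm behind the grasp point. The pads swing forward as they close: fully open they stand 13 mm farther back than shut.
Start: joints at [-0.121, 0.276, 1.505, -0, 1.361, -0.121], TCP at [0.575, -0, 0.248] pointing down, gripper open.
Joint ranges: [-2.89, 2.89], [-0.75, 2.08], [0.22, 2.7], [-1.18, 4.32], [0.11, 2.71], [-2.7, 2.7]. Speed limits (rad/s): [2.57, 2.57, 3.14, 3.14, 3.14, 3.14].

INTERFACE

Orientations are given as a unit quaternion [w, x, y, z].
In Python, from rig import manip gives the robot as it stands.
- The arm moves only by the tool move_arm, never from a script. Its argument "steps" is one flat list of numbers, 7 for each row, row after row: the turn, a rotation vector about the world's x, y, z normalised to -1 to 1, where 1 is 360 degrees, then the shift along the world's x, y, z normalised to -1 to 1, where 1 is 1 m, then the opening, from -1 (shut) to 1 (fully open). A call has exactly 10 rows; each row is the pose to reach, as a shift and turn from the pose commanded when the call began, turning the shorter way round; what a row does not reach only later rows make up. A row lasts 1/10 s, in which the tool goes at most 50 mm and 8.59 degrees, less where a joint would pass 70% of its speed; a pose out of reach is approached as far as the arm can. A call with a number of a shift or a turn outside -1 to 1 is refused whole. A call with a gripper value outside its range is refused whole. The fingers move at their own pace and stop on an object; "squeeze" is the grip in N (left out, the last holds). Time passes only in rows, so rows that repeat a pose let the fingers close, or fill a call up. It gives the time, the measured TCP pose, the force, the opening and the grip force at its end, in the units of the state.
- manip.get_state(): the state, without advancing time (a new reading comes with each control period).
- manip.get_image(name): name is "scene" or "side" or "wrist"; returns a dict with "pixels" (400x640x3 uint8, blue, green, red), "fx", "fy", "cx", "cy" (pixels), "R" (3x3) and "t" (3): a world point X has camera coordinates R X + t. Camera axes: x right, y down, z forward; pixel columns grow to the right and rows downward; lengths in m; the calibration is good to about 2 mm. A picture is of the moment at which its call begins. There is no depth.
- manip.sign_off(): hands the job in; it is judged then, once.
The state is a dict: "clock": time; "qpos": joint angles; "qd": joint speeds; "effort": joint torques, N m; "position": TCP position; "ee_rot": TCP orientation; "contact_force": force on the tool from outside, world axes, zero at the start; "moment": the same for the moment, N m; "width": finger opening in m; "gripper_force": force on a finger pad.
Only numpy, scipy, OpenCV 4.12 (cv2) and the standard library are available. Lean on these libraries where they do the work, as an engineer would, in place of code of your own. Each camera call takes 0.05 s, during which the arm holds its last target. There are 200 camera calls.

TASK

The lid of the grey sample box springs shut by itself. Lift it with the nose of the black prop wedge, swing it right up, and leave the wedge sitting over the back wall of the box so that it holds the lid fully open on its own; then take the brown bottle out and stand it upright, wholly on the square pad. Leave the vial standing in the box and the lid propped for the next sample.

Things in the scene. Friction and masses are not known exactly. Their poses are not given: they have to be found in the camera images.
- box: Fixed grey box, open at the top under its lid. Origin: centre of its underside; x points from its front to its back (hinge side), y to its left, z up. Outside 170 (x) x 260 (y), rim 125 high; walls 10 thick, inside 150 x 240, floor 8 thick.
- lid (a joint): Lid's opening angle (rad): 0 shut, 1.57 vertical behind the box, stop at 1.95. Spring and weight always drive it shut, also from beyond vertical (2 N at the front edge to lift, 0.2 N m near vertical). Plate 8 thick, 262 wide, its underside on the rim when shut, overhanging the front wall by 30. Hinge axis 57 below the plane of the underside, so at 1.57 that stands 57 behind the axis.
- lid_front (a point): Middle of the lower front edge of the lid plate, 206 mm in front of and 57 above the hinge axis when shut; moves with the lid.
- lid_hinge (a point): Point on the lid's hinge axis in the middle of the box's width, 6 behind the outer face of the back wall and 57 below the rim; the axis runs along the box's y. Fixed to the box, axes as the box.
- back_rim (a point): Middle of the upper outer edge of the box's back wall (box x = 85, z = 125), axes as the box. The wedge in use: its tail rests on this rim (wedge origin 25 below the rim), its foot hangs behind the wall with its rear face (wedge x = -14) against the outer face, its nose tip leans on the lid's underside; the lid then rests at about 1.6 rad.
- wedge: Black rubber prop wedge, 0.2 kg, standing loose on its foot left of the box. Origin: centre of the foot's underside; x along the nose, z up. Foot 28 (x) x 60 (y), z 0 to 25. Cross slab on it, 60 wide, z 25 to 45: tail back to x = -30, nose forward to x = +52 (see wedge_tip). Grip post on top 26 (x) x 36 (y), z 45 to 97: grip across y, fingertips just above the slab.
- wedge_tip (a point): Nose tip, half way up (wedge x = 52, z = 29). The nose's underside is flat at z = 25, its top slopes from z = 45 (x = 14) to 33 (tip). To lift the lid, push the nose about 20 under its front overhang, then follow the lid's arc; the tip slides along the underside.
- bottle: Brown sample bottle, pale cap, 51 diameter, 109 high, 0.17 kg, upright in the box's left or right half. Origin: centre of its underside. Hold it across the body, about 65 above its underside.
- vial: White capped vial, 28 diameter, 92 high, loose, standing upright in the other half of the box; must stay standing there. Origin: centre of its underside.
- pad: Square pale pad of stacked gauze, 119 x 116, 13 high, fixed flat on the counter to the right of the box. Origin: centre of its underside.

How it is judged:
By the outcome, as a careful person would: the job done as asked, in the order asked, and still so for the second after the job is handed in, with the robot touching nothing.
It also fails if it takes over 67 s, if anything falls off the work surface, if the arm or the gripper's body presses on something with over 40 N, if the wrist force passes 120 N, or if a joint passes its speed limit or range.

## Working session

There is one attempt and no reset: what is moved stays moved. The work goes in short steps, Python scripts to look and compute and a tool call to move; the robot and the scene stay as the last step left them, time stands still between calls to the robot, and variables do not carry over. Pictures are saved under pics/ and viewed, at most 10 in all, crops included, and the job is handed in when it is done.

Besides the shell and the picture viewer there is one more tool, called after ">>>" by a JSON object that holds its "method" and its "body". move_arm: Moves the arm, as the interface text tells. Scaled input: -1 to 1 covers 1 m each way for a shift and 360 degrees each way for a turn. Its arguments: {"type":"object","properties":{"steps":{"type":"array"},"squeeze":{"type":"number"}},"required":["steps"]}

```bash
mkdir -p pics; cat > h.py <<'E'
import numpy as np, cv2
from rig import manip
def snap(n,f):
    im=manip.get_image(n); cv2.imwrite('pics/'+f+'.png',im['pixels']); np.savez('pics/'+f+'.npz',**{k:np.array(im[k]) for k in im}); return im
def ray(f,u,v):
    d=np.load('pics/'+f+'.npz'); r=d['R'].T@np.array([(u-d['cx'])/d['fx'],(v-d['cy'])/d['fy'],1]); return -d['R'].T@d['t'],r
def atz(f,u,v,z):
    c,r=ray(f,u,v); return c+r*(z-c[2])/r[2]
def proj(f,X):
    d=np.load('pics/'+f+'.npz'); p=d['R']@np.array(X)+d['t']; return d['fx']*p[0]/p[2]+d['cx'],d['fy']*p[1]/p[2]+d['cy']
E
python3 -c "
from h import *
snap('scene','s1');snap('side','d1');snap('wrist','w1');
for f in ['s1','d1','w1']: print(f,ray(f,320,200))
print(manip.get_state())"
```

```text
s1 (array([0.78740862, 0.58192858, 1.03452281]), array([-0.20005766, -0.47298418, -0.85836662]))
d1 (array([ 0.47857408, -0.41392234,  0.93686182]), array([ 0.08921762,  0.47728234, -0.87425865]))
w1 (array([0.57470135, 0.07324892, 0.37261959]), array([ 0.00609216, -0.28891658, -0.95738978]))
{'clock': 0.15, 'qpos': array([-1.21005512e-01,  2.76438590e-01,  1.50581862e+00, -4.11862982e-06,
        1.36068817e+00, -1.20983073e-01]), 'qd': array([-1.68814875e-05, -1.27499460e-03, -3.70392275e-03, -4.69604011e-05,
        2.94757434e-04, -1.26326109e-03]), 'effort': array([ 9.65923646e-04, -4.17143512e+01, -2.46032345e+01, -1.26433165e-04,
        7.58384820e-03, -3.43765259e-05]), 'position': array([5.74643535e-01, 3.33772207e-05, 2.47654207e-01]), 'ee_rot': array([-5.31247079e-04,  7.07114248e-01,  7.07098991e-01, -4.18622916e-04]), 'contact_force': array([-0.30614663,  0.30905492,  0.76145764]), 'moment': array([-0.00834876, -0.00910339, -0.02536265]), 'gripper_force': 0.0, 'width': 0.08543252587418934}
```

View pics/s1.png

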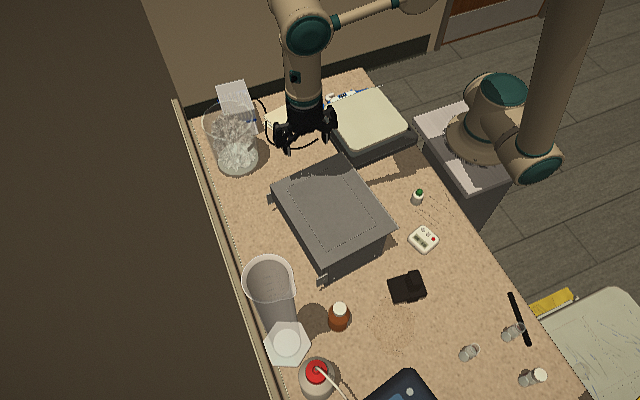

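View pics/d1.png

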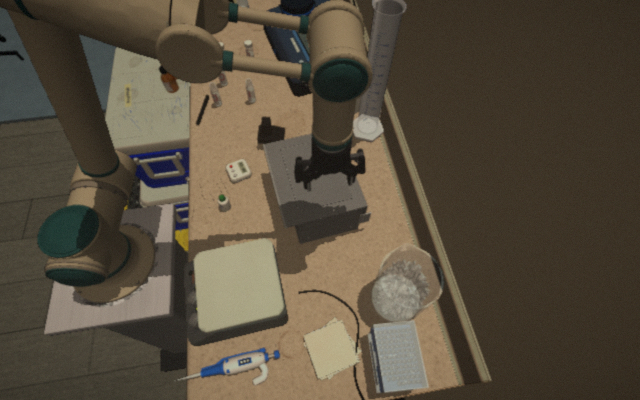

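```bash
python3 -c "
import cv2,numpy as np
a=cv2.imread('pics/s1.png')[140:320,250:450]; b=cv2.imread('pics/d1.png')[105:245,190:390];c=cv2.imread('pics/d1.png')[290:400,270:430]
A=cv2.resize(a,None,fx=3,fy=3,interpolation=2)  # 600x540
cv2.imwrite('pics/c1.png',A)
B=cv2.resize(b,None,fx=2.5,fy=2.5,interpolation=2);C=cv2.resize(c,None,fx=2,fy=2,interpolation=2)
D=np.zeros((600,500,3),np.uint8);D[:350]=B;D[360:580,:320]=C
cv2.imwrite('pics/c2.png',D)"
```

```text
(no output)
```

View pics/c1.png

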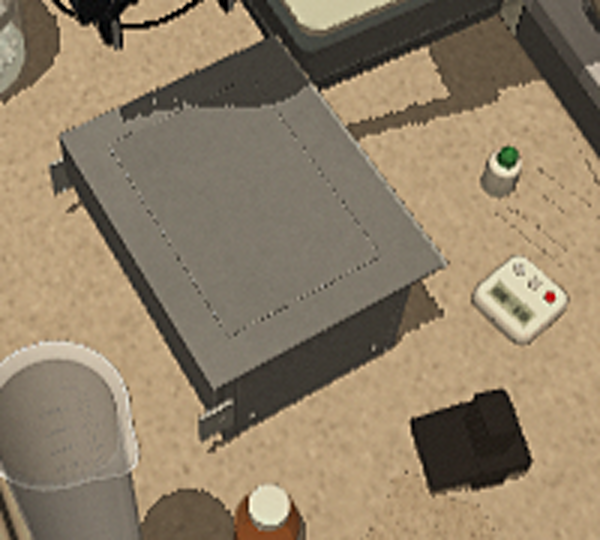

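View pics/c2.png

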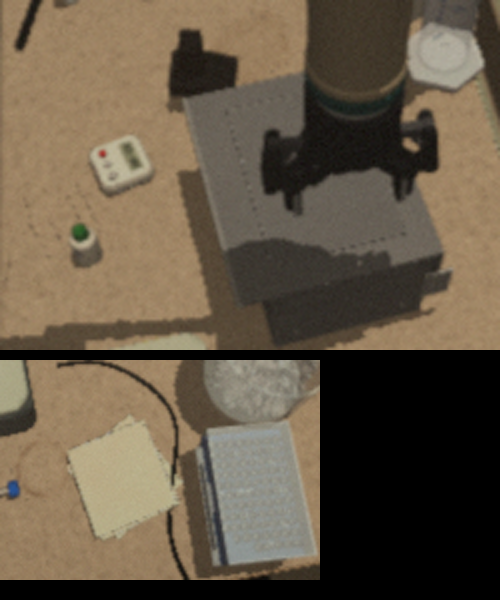

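The box lid corners in the scene crop are at about (62,135), (213,388), (445,263) and (275,38). The wedge is at (470,440) with its nose toward +x. In the side crop the pad corners are at about (67,462), (137,422), (178,495) and (100,537).

```bash
python3 -c "
from h import *
np.set_printoptions(precision=4,suppress=True)
S=lambda u,v,z:atz('s1',250+u/3,140+v/3,z)
D=lambda u,v,z:atz('d1',190+u/2.5,105+v/2.5,z)
P=lambda u,v,z:atz('d1',270+u/2,290+(v-360)/2,z)
L=[S(62,135,.133),S(275,38,.133),S(445,263,.133),S(213,388,.133)]
print('lid BR FR FL BL',*L); print(sum(L)/4, [np.linalg.norm(L[i]-L[i-1]) for i in range(4)])
a=L[3]-L[0]+L[2]-L[1];print('yaw',np.degrees(np.arctan2(-a[0],a[1])))
a=L[0]-L[1]+L[3]-L[2];print('yaw',np.degrees(np.arctan2(a[1],a[0])))
print('lid side FL,FR,BR',D(185,97,.133),D(240,303,.133),D(442,250,.133))
print('wedge scene tailtop nose..',S(412,420,.033),S(432,492,.033),S(530,462,.045),'post top corners',S(475,398,.097),S(510,390,.097),S(530,455,.045))
print('wedge side nose',D(237,60,.033),D(236,86,.033),'tail',D(170,97,.045),D(172,62,.045),'post',D(180,32,.097),D(199,32,.097))
Q=[P(67,462,.013),P(137,422,.013),P(178,495,.013),P(100,537,.013)];print('pad',*Q,sum(Q)/4,[np.linalg.norm(Q[i]-Q[i-1]) for i in range(4)])
"
```

```text
lid BR FR FL BL [ 0.6738 -0.0042  0.133 ] [ 0.4675 -0.026   0.133 ] [0.4373 0.2283 0.133 ] [0.6463 0.2518 0.133 ]
[0.5562 0.1125 0.133 ] [np.float64(0.25745611829559945), np.float64(0.20748226446721085), np.float64(0.25608076176779593), np.float64(0.21025254103953644)]
yaw 6.451941400438957
yaw 6.21472484796156
lid side FL,FR,BR [0.4379 0.2246 0.133 ] [ 0.4673 -0.0332  0.133 ] [ 0.6738 -0.0082  0.133 ]
wedge scene tailtop nose.. [0.4925 0.3047 0.033 ] [0.506  0.3636 0.033 ] [0.4266 0.3757 0.045 ] post top corners [0.4584 0.3259 0.097 ] [0.4304 0.3309 0.097 ] [0.4237 0.3707 0.045 ]
wedge side nose [0.5035 0.3522 0.033 ] [0.4973 0.311  0.033 ] tail [0.4154 0.2974 0.045 ] [0.4225 0.3519 0.045 ] post [0.4393 0.352  0.097 ] [0.4618 0.3484 0.097 ]
pad [ 0.4701 -0.2811  0.013 ] [ 0.561  -0.2498  0.013 ] [ 0.5924 -0.3382  0.013 ] [ 0.4954 -0.3664  0.013 ] [ 0.5297 -0.3089  0.013 ] [np.float64(0.0889455256096633), np.float64(0.09611121011209955), np.float64(0.09374830727342487), np.float64(0.10099372360384704)]
```

>>> {"method": "move_arm", "body": {"steps": [0,0,0.023,-0.013,0.034,-0.005,1,0,0,0.046,-0.025,0.068,-0.01,1,0,0,0.069,-0.04,0.105,-0.02,1,0,0,0.092,-0.055,0.145,-0.025,1,0,0,0.115,-0.07,0.185,-0.03,1,0,0,0.138,-0.085,0.225,-0.04,1,0,0,0.161,-0.1,0.265,-0.05,1,0,0,0.184,-0.112,0.3,-0.055,1,0,0,0.205,-0.12,0.325,-0.06,1,0,0,0.2236,-0.127,0.34,-0.068,1], "squeeze": 60}}

```text
clock: 1.15
position: [0.4473, 0.3422, 0.1801]
ee_rot: [0.0, 0.079, 0.997, 0.001]
contact_force: [-0.6, 0.1, 0.9]
width: 0.0855
gripper_force: 0.0
```

```bash
python3 -c "
from h import *
im=snap('wrist','w2');s=manip.get_state();print(s['clock'],s['position'],s['ee_rot'],s['qpos'])
# predicted wedge outline for yaw -9.5
g=im['pixels'].copy()
def wed(o,yaw,col):
    c,s=np.cos(yaw),np.sin(yaw);T=lambda x,y,z:tuple(int(round(q)) for q in proj('w2',[o[0]+c*x-s*y,o[1]+s*x+c*y,z]))
    for poly in ([(-30,-30,45),(14,-30,45),(14,30,45),(-30,30,45)],[(14,-30,45),(52,-30,33),(52,30,33),(14,30,45)],[(-13,-18,97),(13,-18,97),(13,18,97),(-13,18,97)]):
        cv2.polylines(g,[np.array([T(*(np.array(p)/1000)) for p in poly])],True,col,1)
wed((.448,.340),np.radians(-9.5),(0,255,0))
cv2.imwrite('pics/w2o.png',g)"
```

```text
1.2 [0.44550695 0.34319828 0.17851727] [-1.72703123e-03  7.77139471e-02  9.96974070e-01  5.13727564e-04] [ 0.53092493  0.30568127  1.64242492  0.00302852  1.19573418 -0.88539898]
```

View pics/w2o.png

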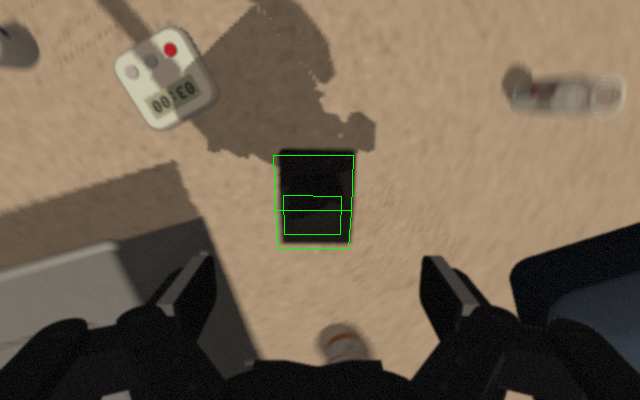

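The overlay fits the wedge to about 4 mm, so I'm descending to grip it.

>>> {"method": "move_arm", "body": {"steps": [0,0,0,0,0,-0.02,1,0,0,0,0,0,-0.045,1,0,0,0,0,0,-0.07,1,0,0,0,0,0,-0.095,1,0,0,0,0,0,-0.112,1,0,0,0,0,0,-0.112,1,0,0,0,0,0,-0.112,-1,0,0,0,0,0,-0.112,-1,0,0,0,0,0,-0.112,-1,0,0,0,0,0,-0.112,-1], "squeeze": 60}}

```text
clock: 2.2
position: [0.4488, 0.3403, 0.0695]
ee_rot: [0.001, 0.083, 0.997, 0.001]
contact_force: [0.3, -0.8, 2.4]
width: 0.0353
gripper_force: 59.9
```

```bash
python3 -c "
from h import *
s=manip.get_state();print(s['clock'],s['position'],s['ee_rot'],s['width'],s['gripper_force'],s['contact_force'])"
```

```text
2.2 [0.44876599 0.34029747 0.06953733] [1.02008831e-03 8.29023042e-02 9.96556939e-01 6.59713976e-04] 0.03534806088878202 59.91908311843872 [ 0.30623645 -0.81787755  2.40473472]
```

>>> {"method": "move_arm", "body": {"steps": [0,0,0,-0.01,0,0.02,-1,0,0,0,-0.03,-0.005,0.045,-1,0,0,0,-0.055,-0.015,0.07,-1,0,0,0.004,-0.075,-0.035,0.08,-1,0,0,0.01,-0.085,-0.065,0.08,-1,0,0,0.018,-0.085,-0.1,0.08,-1,0,0,0.026,-0.085,-0.14,0.08,-1,0,0,0.034,-0.085,-0.18,0.08,-1,0,0,0.04,-0.085,-0.215,0.08,-1,0,0,0.0442,-0.085,-0.248,0.078,-1]}}

```text
clock: 3.2
position: [0.3628, 0.0906, 0.1468]
ee_rot: [0.001, -0.057, 0.998, -0.0]
contact_force: [0.3, -0.3, -2.0]
width: 0.0358
gripper_force: 60.1
```

```bash
python3 -c "
from h import *
s=manip.get_state();print(s['clock'],s['position'],s['ee_rot'],s['width'],s['gripper_force'],s['contact_force'])
im=snap('scene','s2');snap('side','d2')
a=im['pixels'][140:300,270:470]
cv2.imwrite('pics/c3.png',cv2.resize(a,None,fx=3.5,fy=3.5,interpolation=2))"
```

```text
3.2 [0.36276268 0.09058746 0.14678996] [ 6.77980907e-04 -5.65324910e-02  9.98400530e-01 -2.08287155e-05] 0.03577200049109497 60.096248388290405 [ 0.29371314 -0.33078901 -2.01378817]
```

View pics/c3.png

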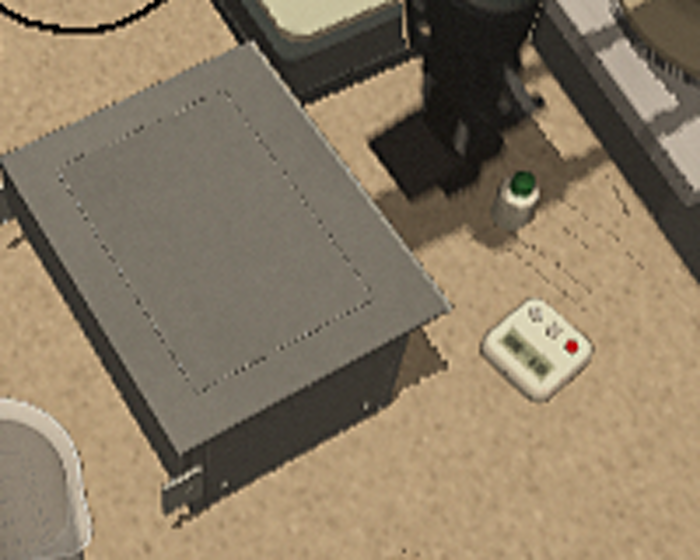

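The wedge is in the gripper, with its nose edge from (370,147) to (410,200) in the crop, facing the lid's front edge.

```bash
python3 -c "
from h import *
S=lambda u,v,z:atz('s2',270+u/3.5,140+v/3.5,z)
a,b=S(370,147,.111),S(410,200,.111);print(a,b,(a+b)/2,np.linalg.norm(a-b),np.degrees(np.arctan2(-(b-a)[0],(b-a)[1])))
L=[S(250,42,.133),S(450,308,.133),S(180,455,.133)];print(L,(L[0]+L[1])/2)
o=np.array([.5668,.1113]);e=np.array([np.cos(np.radians(6.4)),np.sin(np.radians(6.4))])
h=91;
for s,th in [(186,0),(186,10),(186,20),(186,30),(186,40),(186,50),(186,60),(186,70),(186,80),(186,88),(186,93)]:
    t=np.radians(th);x=-s*np.cos(t)+57*np.sin(t)+h;z=68+s*np.sin(t)+57*np.cos(t)
    w=o+(x-52)/1000*e; print(th,x,z-33,'TCP',np.round([*w,(z-33+68)/1000],4),'rel',np.round(np.array([*w,(z-33+68.5)/1000])-[.3626,.092,.1457],4))
"
```

```text
[0.41855239 0.08017604 0.111     ] [0.41297514 0.13243074 0.111     ] [0.41576377 0.10630339 0.111     ] 0.0525514886611765 6.0922262343902425
[array([ 0.46713365, -0.02821156,  0.133     ]), array([0.43723368, 0.2293361 , 0.133     ]), array([0.64600826, 0.25361152, 0.133     ])] [0.45218367 0.10056227 0.133     ]
0 -95.0 92.0 TCP [0.4207 0.0949 0.16  ] rel [0.0581 0.0029 0.0148]
10 -82.27629593325568 123.43260296774491 TCP [0.4334 0.0963 0.1914] rel [0.0708 0.0043 0.0462]
20 -64.28767929661583 152.17822604337115 TCP [0.4512 0.0983 0.2202] rel [0.0886 0.0063 0.075 ]
30 -41.58072510390559 177.363448015713 TCP [0.4738 0.1009 0.2454] rel [0.1112 0.0089 0.1002]
40 -14.845372667997168 198.22302865947805 TCP [0.5004 0.1038 0.2662] rel [0.1378 0.0118 0.121 ]
50 15.106037856085436 214.12316017226266 TCP [0.5301 0.1072 0.2821] rel [0.1675 0.0152 0.1369]
60 47.36344801571298 224.5807251039056 TCP [0.5622 0.1108 0.2926] rel [0.1996 0.0188 0.1474]
70 80.94673272622236 229.2779756357421 TCP [0.5956 0.1145 0.2973] rel [0.233  0.0225 0.1521]
80 114.8354808756468 228.07218818728575 TCP [0.6292 0.1183 0.2961] rel [0.2666 0.0263 0.1509]
88 141.47397075342326 222.8759651375944 TCP [0.6557 0.1213 0.2909] rel [0.2931 0.0293 0.1457]
93 157.65637134219827 217.76194395850294 TCP [0.6718 0.1231 0.2858] rel [0.3092 0.0311 0.1406]
```

>>> {"method": "move_arm", "body": {"steps": [0,0,0,0.015,0.001,0,-1,0,0,0,0.03,0.002,0,-1,0,0,0,0.045,0.003,0,-1,0,0,0,0.06,0.003,0,-1,0,0,0,0.06,0.003,0.004,-1,0,0,0,0.061,0.003,0.015,-1,0,0,0,0.066,0.004,0.03,-1,0,0,0,0.072,0.004,0.046,-1,0,0,0,0.081,0.005,0.061,-1,0,0,0,0.09,0.006,0.075,-1]}}

```text
clock: 4.3
position: [0.4519, 0.0982, 0.2225]
ee_rot: [-0.001, -0.056, 0.998, 0.0]
contact_force: [-0.9, -0.6, -3.5]
width: 0.0349
gripper_force: 60.4
```

```bash
python3 -c "
from h import *
s=manip.get_state();print(s['clock'],s['position'],s['ee_rot'],s['width'],s['contact_force'],s['moment'])
im=snap('scene','s3')
a=im['pixels'][80:300,220:470]
cv2.imwrite('pics/c4.png',cv2.resize(a,None,fx=2.5,fy=2.5,interpolation=2))"
```

```text
4.3 [0.45185316 0.09816936 0.22246843] [-7.12079573e-04 -5.61327451e-02  9.98423060e-01  3.80353947e-05] 0.03491220502690084 [-0.94559506 -0.64147002 -3.52472377] [-0.02405629  0.03272506 -0.01534622]
```

View pics/c4.png

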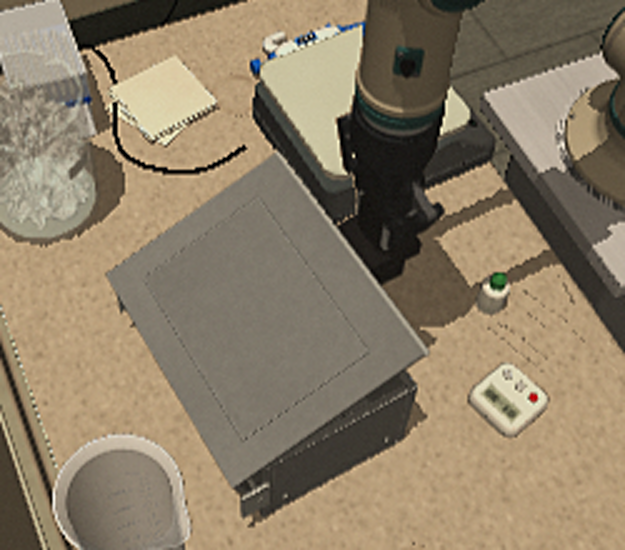

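The lid is up about 20° on the nose, with the wedge at (385,260) in the crop. I'll follow its arc.

>>> {"method": "move_arm", "body": {"steps": [0,0,0,0.01,0.001,0.013,-1,0,0,0,0.021,0.003,0.025,-1,0,0,0,0.034,0.004,0.036,-1,0,0,0,0.048,0.006,0.046,-1,0,0,0,0.063,0.007,0.055,-1,0,0,0,0.078,0.009,0.062,-1,0,0,0,0.094,0.011,0.068,-1,0,0,0,0.11,0.013,0.072,-1,0,0,0,0.127,0.014,0.075,-1,0,0,0,0.143,0.016,0.077,-1]}}

```text
clock: 5.35
position: [0.5952, 0.1141, 0.2985]
ee_rot: [-0.001, -0.056, 0.998, 0.0]
contact_force: [-0.6, -1.0, -2.2]
width: 0.0354
gripper_force: 60.6
```

>>> {"method": "move_arm", "body": {"steps": [0,0,0,0.01,0.001,0,-1,0,0,0,0.02,0.002,0,-1,0,0,0,0.034,0.004,-0.001,-1,0,0,0,0.045,0.005,-0.003,-1,0,0,0,0.055,0.006,-0.005,-1,0,0,0,0.063,0.007,-0.008,-1,0,0,0,0.07,0.008,-0.01,-1,0,0,0,0.076,0.009,-0.012,-1,0,0,0,0.08,0.009,-0.013,-1,0,0,0,0.08,0.009,-0.013,-1]}}

```text
clock: 6.35
position: [0.6764, 0.123, 0.2849]
ee_rot: [-0.0, -0.056, 0.998, 0.0]
contact_force: [-1.3, -0.0, -0.9]
width: 0.0353
gripper_force: 60.6
```

```bash
python3 -c "
from h import *
s=manip.get_state();print(s['clock'],s['position'],s['ee_rot'],s['width'],s['contact_force'],s['moment'],s['qpos'])
im=snap('scene','s4'); d=snap('side','d4')
A=cv2.resize(im['pixels'][20:320,200:460],None,fx=1.5,fy=1.5,interpolation=2)
B=cv2.resize(d['pixels'][80:300,220:480],None,fx=1.5,fy=1.5,interpolation=2)
g=np.zeros((450,780,3),np.uint8);g[:,:390]=A;g[:330,390:]=B
cv2.imwrite('pics/c5.png',g)"
```

```text
6.35 [0.67640683 0.12301086 0.28490081] [-1.80824713e-04 -5.58803874e-02  9.98437450e-01  9.01539778e-05] 0.03530988273312672 [-1.26011528 -0.00320085 -0.89140481] [-0.06171282  0.0922864   0.034497  ] [ 7.86800110e-02  4.35130001e-01  1.17143606e+00  1.88613688e-04
  1.53538405e+00 -1.60394205e+00]
```

View pics/c5.png

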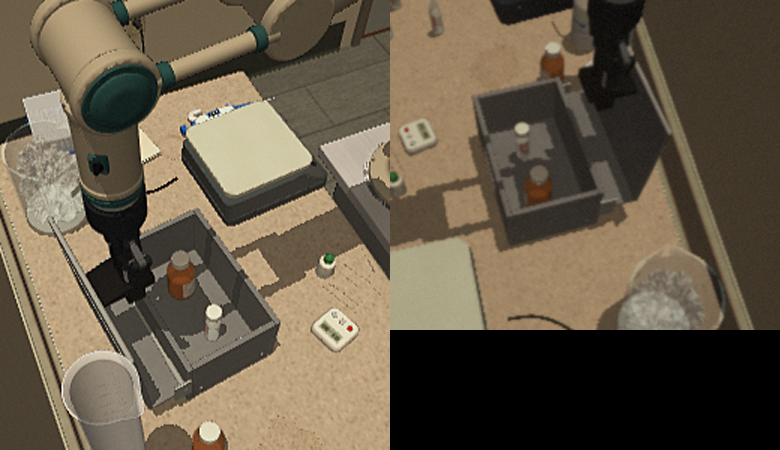

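>>> {"method": "move_arm", "body": {"steps": [0,0,0,-0.002,0,-0.012,-1,0,0,0,-0.003,0,-0.025,-1,0,0,0,-0.003,0,-0.038,-1,0,0,0,-0.003,0,-0.05,-1,0,0,0,-0.003,0,-0.062,-1,0,0,0,-0.003,0,-0.074,-1,0,0,0,-0.003,0,-0.086,-1,0,0,0,-0.003,0,-0.097,-1,0,0,0,-0.003,0,-0.105,-1,0,0,0,-0.003,0,-0.108,-1]}}

```text
clock: 7.45
position: [0.6725, 0.1229, 0.176]
ee_rot: [-0.001, -0.056, 0.998, 0.0]
contact_force: [-0.8, -0.0, -2.2]
width: 0.0353
gripper_force: 60.7
```

```bash
python3 -c "
from h import *
s=manip.get_state();print(s['clock'],s['position'],s['ee_rot'],s['width'],s['contact_force'],s['moment'])"
```

```text
7.45 [0.67251308 0.12293434 0.17603121] [-9.35167017e-04 -5.58702563e-02  9.98437599e-01  2.07820959e-05] 0.03533397184616389 [-0.77484879 -0.01636685 -2.16682262] [0.01519556 0.20312764 0.04778241]
```

>>> {"method": "move_arm", "body": {"steps": [0,0,0,-0.001,0,0,-1,0,0,0,-0.002,0,0,-1,0,0,0,-0.003,0,0,-1,0,0,0,-0.004,0,0,-1,0,0,0,-0.005,-0.001,0,-1,0,0,0,-0.005,-0.001,-0.002,-1,0,0,0,-0.005,-0.001,-0.004,-1,0,0,0,-0.005,-0.001,-0.006,-1,0,0,0,-0.005,-0.001,-0.007,-1,0,0,0,-0.005,-0.001,-0.007,-1]}}

```text
clock: 8.45
position: [0.6678, 0.122, 0.1699]
ee_rot: [-0.0, -0.056, 0.998, 0.0]
contact_force: [-1.5, -1.1, -1.9]
width: 0.0355
gripper_force: 60.7
```

>>> {"method": "move_arm", "body": {"steps": [0,0,0,0,0,-0.001,-1,0,0,0,0,0,-0.002,-1,0,0,0,0,0,-0.003,-1,0,0,0,0,0,-0.003,-1,0,0,0,0,0,-0.003,-1,0,0,0,-0.001,0,-0.003,-1,0,0,0,-0.002,0,-0.003,-1,0,0,0,-0.003,0,-0.003,-1,0,0,0,-0.003,0,-0.003,-1,0,0,0,-0.003,0,-0.003,-1]}}

```text
clock: 9.45
position: [0.6673, 0.1219, 0.1696]
ee_rot: [0.003, -0.056, 0.998, 0.0]
contact_force: [0.4, -0.3, 5.8]
width: 0.0356
gripper_force: 61.4
```

>>> {"method": "move_arm", "body": {"steps": [0,0,0,0,0,0.001,-1,0,0,0,0,0,0.002,-1,0,0,0,0,0,0.002,-1,0,0,0,0,0,0.002,0.3,0,0,0,0,0,0.002,0.6,0,0,0,0,0,0.002,0.6,0,0,0,0,0,0.002,0.6,0,0,0,0,0,0.002,0.6,0,0,0,0,0,0.002,0.6,0,0,0,0,0,0.002,0.6]}}

```text
clock: 10.45
position: [0.6651, 0.122, 0.1693]
ee_rot: [0.0, -0.056, 0.998, 0.0]
contact_force: [-0.6, 1.2, -0.3]
width: 0.0684
gripper_force: 0.0
```

```bash
python3 -c "
from h import *
s=manip.get_state();print(s['clock'],s['position'],s['width'],s['contact_force'])
im=snap('scene','s5'); d=snap('side','d5')
A=cv2.resize(im['pixels'][120:310,220:400],None,fx=2.2,fy=2.2,interpolation=2)
B=cv2.resize(d['pixels'][110:260,270:440],None,fx=2.3,fy=2.3,interpolation=2)
g=np.zeros((420,790,3),np.uint8);g[:A.shape[0],:A.shape[1]]=A;g[:B.shape[0],398:398+B.shape[1]]=B
print(A.shape,B.shape);cv2.imwrite('pics/c6.png',g)"
```

```text
10.45 [0.66506476 0.12199926 0.16931915] 0.06841429259896051 [-0.58768152  1.22375419 -0.33290274]
(418, 396, 3) (345, 391, 3)
```

View pics/c6.png

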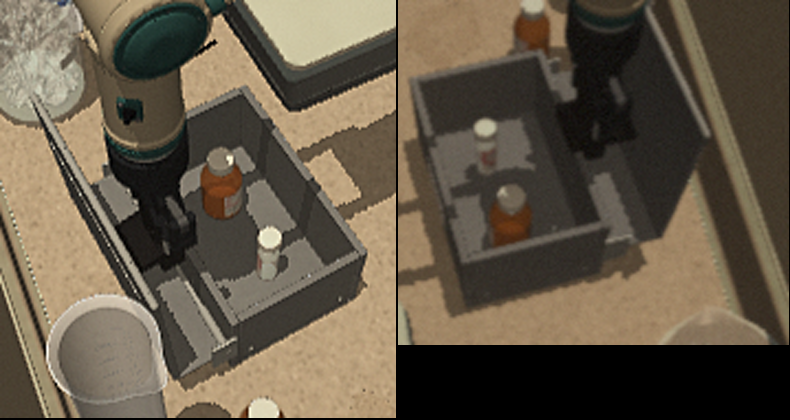

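The wedge sits over the back wall and the lid stands open. The bottle's cap is at (222,157) in the scene crop and (510,195) in the side crop. The vial's cap is at (270,237) and (486,128).

```bash
python3 -c "
from h import *
S=lambda u,v,z:atz('s5',220+u/2.2,120+v/2.2,z)
D=lambda u,v,z:atz('d5',270+(u-398)/2.3,110+v/2.3,z)
o=np.array([.5668,.1113]);a=np.radians(6.4);R=np.array([[np.cos(a),np.sin(a)],[-np.sin(a),np.cos(a)]])
for n,p in [('bot s',S(222,157,.117)),('bot d',D(510,195,.117)),('vial s',S(270,237,.1)),('vial d',D(486,128,.1)),('rim FL s',S(364,253,.125)),('rim FR s',S(243,88,.125)),('rim FL d',D(413,79,.125)),('FR d',D(464,265,.125)),('BR d',D(606,232,.125))]: print(n,p,R@(p[:2]-o))
P=lambda u,v:atz('s3',220+u/2.5,80+v/2.5,.013)
Q=[P(110,97),P(178,57),P(216,102),P(158,140)];print(*Q,sum(Q)/4,[np.linalg.norm(Q[i]-Q[i-1]) for i in range(4)])
"
```

```text
bot s [0.56141286 0.05383745 0.117     ] [-0.01175886 -0.05650394]
bot d [0.56149017 0.04945224 0.117     ] [-0.01217084 -0.06087043]
vial s [0.5496435  0.16168844 0.1       ] [-0.01143284  0.05198684]
vial d [0.55008004 0.15547651 0.1       ] [-0.01169146  0.04576495]
rim FL s [0.47149257 0.23024423 0.125     ] [-0.08145488  0.12882678]
rim FR s [ 0.50185088 -0.02109142  0.125     ] [-0.07930188 -0.12432654]
rim FL d [0.47168284 0.22343744 0.125     ] [-0.08202455  0.1220412 ]
FR d [ 0.49815163 -0.03187223  0.125     ] [-0.08417981 -0.13462781]
BR d [ 0.65616288 -0.0178134   0.125     ] [ 0.07441383 -0.13826994]
[ 0.59406165 -0.3253096   0.013     ] [ 0.49048694 -0.35529816  0.013     ] [ 0.47428881 -0.26469296  0.013     ] [ 0.56292806 -0.23598953  0.013     ] [ 0.53044137 -0.29532256  0.013     ] [np.float64(0.09459057041831477), np.float64(0.10782872397539538), np.float64(0.0920417417446134), np.float64(0.09317083092525508)]
```

>>> {"method": "move_arm", "body": {"steps": [0,0,0,0,0,0.02,0.6,0,0,0,0,0,0.05,0.6,0,0,0,0,0,0.085,0.6,0,0,0,-0.01,-0.003,0.11,0.6,0,0,-0.02,-0.035,-0.02,0.11,0.6,0,0,-0.042,-0.065,-0.04,0.11,0.6,0,0,-0.065,-0.09,-0.06,0.11,0.65,0,0,-0.088,-0.103,-0.069,0.105,0.65,0,0,-0.111,-0.103,-0.069,0.1,0.65,0,0,-0.134,-0.103,-0.069,0.09,0.65]}}

```text
clock: 11.55
position: [0.5619, 0.0526, 0.2603]
ee_rot: [0.001, 0.36, 0.933, 0.0]
contact_force: [-0.6, 0.2, 0.3]
width: 0.0705
gripper_force: 0.0
```

>>> {"method": "move_arm", "body": {"steps": [0,0,-0.023,0,0,0,0.65,0,0,-0.046,0,0,-0.01,0.65,0,0,-0.069,0,0,-0.02,0.65,0,0,-0.092,0,0,-0.03,0.65,0,0,-0.116,0,0,-0.04,0.65,0,0,-0.116,0,0,-0.05,0.65,0,0,-0.116,0,0,-0.06,0.65,0,0,-0.116,0,0,-0.07,0.65,0,0,-0.116,0,0,-0.08,0.65,0,0,-0.116,0,0,-0.09,0.65]}}

```text
clock: 12.55
position: [0.562, 0.053, 0.1685]
ee_rot: [0.0, 0.666, 0.746, 0.0]
contact_force: [-0.2, -0.4, 0.5]
width: 0.0705
gripper_force: 0.0
```

```bash
python3 -c "
from h import *
s=manip.get_state();print(s['clock'],s['position'],s['ee_rot'],s['width'],s['contact_force'],s['qpos'])
snap('scene','s6');w=snap('wrist','w6')
im=cv2.imread('pics/s6.png')
B=w['pixels'].copy()
A=np.zeros((400,300,3),np.uint8);A[:190,:180]=im[120:310,220:400]
cv2.imwrite('pics/c7.png',cv2.resize(np.hstack([A[:400,:180],cv2.resize(B,(600,375)).copy() if 0 else np.vstack([cv2.resize(B,(600,375)),np.zeros((25,600,3),np.uint8)])]),None,fx=1,fy=1))"
```

```text
12.55 [0.56203756 0.0530106  0.16852255] [3.82801626e-05 6.66183551e-01 7.45787821e-01 3.12763459e-05] 0.07049695042850478 [-0.21874464 -0.39854497  0.45647702] [-2.92041404e-02  3.15994993e-01  1.65393250e+00 -1.59142283e-06
  1.17156630e+00 -1.41840495e-01]
```

>>> {"method": "move_arm", "body": {"steps": [0,0,0,0,0,-0.015,0.65,0,0,0,0,0,-0.032,0.65,0,0,0,0,0,-0.05,0.65,0,0,0,0,0,-0.068,0.65,0,0,0,0,0,-0.083,0.65,0,0,0,0,0,-0.092,0.65,0,0,0,0,0,-0.092,-1,0,0,0,0,0,-0.092,-1,0,0,0,0,0,-0.092,-1,0,0,0,0,0,-0.092,-1], "squeeze": 40}}

```text
clock: 13.65
position: [0.5619, 0.053, 0.0775]
ee_rot: [-0.0, 0.666, 0.746, 0.0]
contact_force: [0.4, 0.3, -2.2]
width: 0.048
gripper_force: 41.6
```

>>> {"method": "move_arm", "body": {"steps": [0,0,0,0,0,0,-1,0,0,0,0,0,0.01,-1,0,0,0,0,0,0.025,-1,0,0,0,0,0,0.045,-1,0,0,0,0,0,0.065,-1,0,0,0,0,0,0.085,-1,0,0,0,0,0,0.105,-1,0,0,0,0,0,0.125,-1,0,0,0,0,0,0.14,-1,0,0,0,0,0,0.15,-1]}}

```text
clock: 14.65
position: [0.5624, 0.053, 0.2293]
ee_rot: [0.001, 0.666, 0.746, 0.001]
contact_force: [0.7, 0.4, -1.6]
width: 0.0481
gripper_force: 41.9
```

```bash
python3 -c "
from h import *
s=manip.get_state();print(s['clock'],s['position'],s['ee_rot'],s['width'],s['gripper_force'],s['contact_force'],s['moment'])
im=snap('scene','s7'); d=snap('side','d7')
A=im['pixels'][50:310,200:420]; B=d['pixels'][80:390,260:440]
g=np.zeros((310,400,3),np.uint8);g[:260,:220]=A;g[:,220:400]=B
cv2.imwrite('pics/c8.png',cv2.resize(g,None,fx=1.9,fy=1.9,interpolation=2))"
```

```text
14.65 [0.56237599 0.05298025 0.22932404] [0.00098702 0.66645475 0.74554442 0.00078805] 0.04814121671956082 41.90290695405565 [ 0.685916    0.44716994 -1.61621734] [ 0.03890209  0.00578023 -0.03252407]
```

```bash
cat >> h.py <<'E'
def brown(f,box):
    im=cv2.imread('pics/'+f+'.png');h=cv2.cvtColor(im,cv2.COLOR_BGR2HSV)
    m=cv2.inRange(h,(3,150,50),(14,255,255));M=np.zeros_like(m);u0,v0,u1,v1=box;M[v0:v1,u0:u1]=m[v0:v1,u0:u1]
    n,_,st,c=cv2.connectedComponentsWithStats(M)
    return [(tuple(int(x) for x in st[i]),c[i].round(1).tolist()) for i in range(1,n) if st[i][4]>25]
def tri(fa,pa,fb,pb):
    a,r=ray(fa,*pa);b,s=ray(fb,*pb);k=np.linalg.lstsq(np.c_[r,-s],b-a,rcond=None)[0];return a+r*k[0],b+s*k[1]
E
python3 -c "
from h import *
for f in ['s5','d5','s7','d7']: print(f,brown(f,(200,50,460,310)))
for f in ['s7','d7']: print(proj(f,[.562,.053,.199]),proj(f,[.562,.053,.155]))
for f in ['s5','d5']: print(proj(f,[.5614,.0517,.045]))
"
```

```text
s5 [((311, 195, 19, 25, 273), [319.0, 206.2])]
d5 [((321, 117, 15, 16, 154), [328.6, 123.6]), ((310, 199, 18, 18, 221), [318.3, 207.7])]
s7 [((310, 162, 20, 28, 312), [319.2, 175.2])]
d7 [((311, 167, 19, 26, 401), [319.9, 179.6])]
(np.float64(320.5071784416122), np.float64(172.81835529936916)) (np.float64(320.5394814959522), np.float64(182.9747057688784))
(np.float64(318.87408709044837), np.float64(176.47545475865468)) (np.float64(318.7568705001675), np.float64(185.98829777240968))
(np.float64(320.6253680043484), np.float64(205.00989355686949))
(np.float64(318.36635193849014), np.float64(207.05597306718496))
```

>>> {"method": "move_arm", "body": {"steps": [0,0,0,-0.001,-0.015,0,-1,0,0,0,-0.004,-0.045,0,-1,0,0,0,-0.008,-0.085,0,-1,0,0,0,-0.012,-0.13,0,-1,0,0,0,-0.017,-0.175,0,-1,0,0,0,-0.021,-0.22,0,-1,0,0,0,-0.025,-0.265,0,-1,0,0,0,-0.029,-0.305,0,-1,0,0,0,-0.032,-0.335,-0.005,-1,0,0,0,-0.033,-0.352,-0.015,-1]}}

```text
clock: 15.75
position: [0.5279, -0.3026, 0.2113]
ee_rot: [0.0, 0.668, 0.745, -0.001]
contact_force: [-0.1, 0.9, -1.0]
width: 0.0482
gripper_force: 41.9
```

```bash
python3 -c "
from h import *
s=manip.get_state();print(s['clock'],s['position'],s['ee_rot'],s['width'],s['contact_force'])
im=snap('wrist','w8'); d=snap('side','d8'); s=snap('scene','s8')
g=np.zeros((560,790,3),np.uint8)
A=cv2.resize(im['pixels'],(440,275));g[:275,:440]=A
g[:340,450:790]=cv2.resize(d['pixels'][230:400,260:430],None,fx=2,fy=2)
g[280:560,:440]=cv2.resize(s['pixels'][80:220,200:420],None,fx=2,fy=2)
cv2.imwrite('pics/c9.png',g)"
```

```text
15.75 [ 0.52789031 -0.30256721  0.21134796] [ 1.09564097e-04  6.67540016e-01  7.44573647e-01 -6.31426110e-04] 0.04820287411831698 [-0.1378706   0.93861822 -0.98074029]
```

View pics/c9.png

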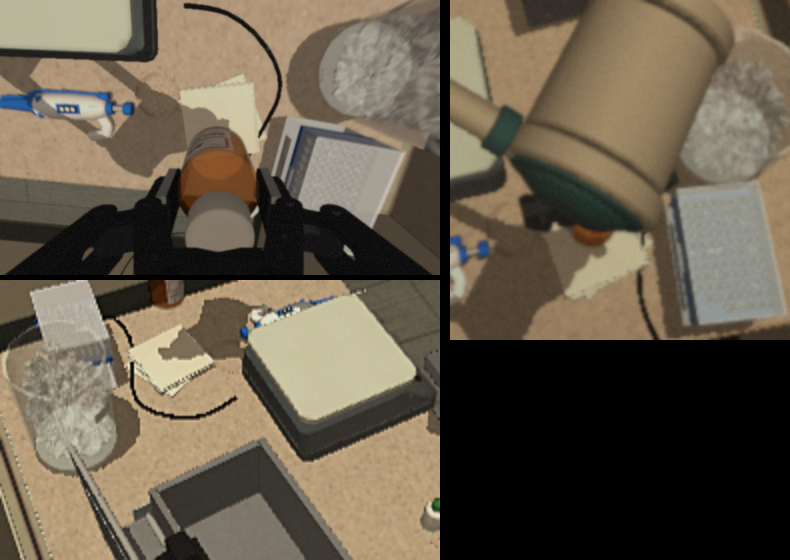

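The bottle hangs over the pad, which is at (220,115) in the wrist panel with nothing in the way. The lid edge at (100,500) is still up.

>>> {"method": "move_arm", "body": {"steps": [0,0,0,0.001,-0.002,-0.015,-1,0,0,0,0.001,-0.003,-0.035,-1,0,0,0,0.001,-0.003,-0.055,-1,0,0,0,0.001,-0.003,-0.075,-1,0,0,0,0.001,-0.003,-0.093,-1,0,0,0,0.001,-0.003,-0.107,-1,0,0,0,0.001,-0.003,-0.116,-1,0,0,0,0.001,-0.003,-0.12,-1,0,0,0,0.001,-0.003,-0.122,-1,0,0,0,0.001,-0.003,-0.124,-1]}}

```text
clock: 16.9
position: [0.5305, -0.302, 0.0889]
ee_rot: [0.001, 0.666, 0.746, 0.0]
contact_force: [-0.2, 0.4, -2.9]
width: 0.0475
gripper_force: 41.9
```

>>> {"method": "move_arm", "body": {"steps": [0,0,0,0,0,-0.001,-1,0,0,0,0,0,-0.002,-1,0,0,0,0,0,-0.003,-1,0,0,0,0,0,-0.004,-1,0,0,0,0,0,-0.005,-1,0,0,0,0,0,-0.005,-1,0,0,0,0,0,-0.005,-1,0,0,0,0,0,-0.005,-1,0,0,0,0,0,-0.005,-1,0,0,0,0,0,-0.005,-1]}}

```text
clock: 17.9
position: [0.5301, -0.302, 0.0834]
ee_rot: [0.0, 0.666, 0.746, 0.0]
contact_force: [0.2, -0.2, -2.5]
width: 0.0481
gripper_force: 41.9
```

>>> {"method": "move_arm", "body": {"steps": [0,0,0,0,0,-0.001,-1,0,0,0,0,0,-0.001,-1,0,0,0,0,0,-0.002,-1,0,0,0,0,0,-0.002,-1,0,0,0,0,0,-0.003,-1,0,0,0,0,0,-0.003,-1,0,0,0,0,0,-0.003,-1,0,0,0,0,0,-0.003,-1,0,0,0,0,0,-0.003,-1,0,0,0,0,0,-0.003,-1]}}

```text
clock: 18.9
position: [0.5302, -0.3022, 0.0823]
ee_rot: [0.001, 0.666, 0.746, 0.0]
contact_force: [-2.2, 2.4, 10.1]
width: 0.0484
gripper_force: 43.2
```

>>> {"method": "move_arm", "body": {"steps": [0,0,0,0,0,0.001,-1,0,0,0,0,0,0.002,-1,0,0,0,0,0,0.002,-1,0,0,0,0,0,0.002,0.3,0,0,0,0,0,0.002,0.5,0,0,0,0,0,0.002,0.65,0,0,0,0,0,0.002,0.65,0,0,0,0,0,0.002,0.65,0,0,0,0,0,0.002,0.65,0,0,0,0,0,0.002,0.65]}}

```text
clock: 19.9
position: [0.5301, -0.302, 0.0823]
ee_rot: [0.0, 0.666, 0.746, 0.0]
contact_force: [0.2, 0.3, -0.2]
width: 0.0709
gripper_force: 0.0
```

>>> {"method": "move_arm", "body": {"steps": [0,0,0,0,0,0.01,0.65,0,0,0,0,0,0.025,0.65,0,0,0,0,0,0.045,0.65,0,0,0,0,0,0.065,0.65,0,0,0,0,0,0.085,0.65,0,0,0,0,0,0.11,0.65,0,0,0,0,0,0.135,0.65,0,0,0,-0.02,0.02,0.15,0.65,0,0,0,-0.04,0.05,0.16,0.65,0,0,0,-0.06,0.08,0.16,0.65]}}

```text
clock: 20.9
position: [0.4702, -0.222, 0.2447]
ee_rot: [0.002, 0.667, 0.745, 0.0]
contact_force: [-0.3, 0.2, 0.0]
width: 0.0704
gripper_force: 0.0
```

```bash
python3 -c "
from h import *
s=manip.get_state();print(s['clock'],s['position'],s['width'],s['contact_force'])
snap('side','d9');snap('scene','s9')
for f in ['s9','d9']:
    print(f,brown(f,(200,60,460,400)),'body mid',proj(f,[.530,-.302,.05]),'top',proj(f,[.530,-.302,.122]))
    im=cv2.imread('pics/'+f+'.png');h=cv2.cvtColor(im,cv2.COLOR_BGR2HSV);m=cv2.inRange(h,(20,40,150),(35,120,255))
    n,_,st,c=cv2.connectedComponentsWithStats(m);print([(st[i].tolist(),c[i].round().tolist()) for i in range(1,n) if st[i][4]>150])
# scene change in box/lid/vial region between s5 and s9
a,b=[cv2.imread('pics/'+f+'.png')[160:310,225:400].astype(int) for f in ('s8','s9')];print((abs(a-b).max(2)>25).sum())
"
```

```text
20.9 [ 0.47024308 -0.22199033  0.24472909] 0.07040353182072438 [-0.27400766  0.18514965  0.0157635 ]
s9 [((276, 99, 16, 24, 244), [282.9, 109.3]), ((328, 305, 22, 27, 339), [337.6, 320.3])] body mid (np.float64(284.7691142111258), np.float64(109.75831170858639)) top (np.float64(282.9954502043195), np.float64(92.83763486668715))
[([324, 87, 84, 63, 3199], [365.0, 118.0]), ([171, 99, 103, 301, 1479], [225.0, 253.0]), ([262, 106, 44, 31, 490], [283.0, 122.0]), ([189, 121, 55, 151, 346], [217.0, 198.0]), ([408, 225, 31, 27, 358], [423.0, 238.0]), ([540, 287, 100, 113, 7460], [601.0, 342.0]), ([299, 367, 35, 29, 246], [314.0, 384.0])]
d9 [((321, 118, 15, 15, 157), [328.6, 123.7]), ((320, 334, 21, 24, 189), [328.5, 349.3])] body mid (np.float64(330.4137036333854), np.float64(343.5805255083337)) top (np.float64(331.5835906920169), np.float64(338.6797942328491))
[([172, 37, 18, 26, 188], [183.0, 46.0]), ([115, 40, 45, 28, 520], [141.0, 52.0]), ([136, 117, 53, 28, 899], [164.0, 131.0]), ([226, 159, 24, 21, 268], [238.0, 169.0]), ([194, 246, 89, 85, 4965], [229.0, 289.0]), ([303, 318, 58, 62, 1549], [332.0, 350.0])]
0
```

```bash
python3 -c "
from h import *
for f,r in (('s',(215,250,330,352)),('d',(155,185,298,316))):
    a,b=[cv2.imread('pics/'+f+k+'.png')[r[0]:r[1],r[2]:r[3]] for k in '59'];print([(x.min(2)>150).sum() for x in (a,b)],(abs(a.astype(int)-b).max(2)>30).sum())
print(manip.sign_off())"
```

```text
[np.int64(78), np.int64(78)] 222
[np.int64(30), np.int64(0)] 503
the job is handed in; nothing more can be done
None
```

I handed the job in at about 21 s: the wedge was holding the lid open and the brown bottle was standing centred on the pad; I think the vial is still upright in the box, but my two camera checks disagreed: its white cap is unchanged in the scene view but missing from the side view, where the arm may have been blocking it.

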